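Hang the rubber stamp on the free hook of the stamp carousel

ROBOT

A 7-joint arm with a two-finger parallel gripper is mounted at the origin on a cart in front of the work surface, level with it; the furniture and walls round the work are solid. World frame = base frame: x ahead of the robot, y to its left, z up, the work surface at z = 0. Lengths are in m, angles in rad, forces in N, time in s.
With the tool pointing down it reaches from about 0.425 to 1.025 m from the base axis. Payload 3.6 kg.
Tool frame: the origin (TCP) lies at the very end of the fingers, on their centre line; the grasp point (between the pads) lies 19 mm behind it; x points along the fingers, y is the direction in which the jaws open and shut, and the axes are right-handed (so a half turn about x gives the same grasp; the last joint's range is limited). The gripper opens to 85 mm and grips with 20 to 120 N. Pads are 22 mm wide; open, the fingers measure 114 mm over their backs; the gripper's body (76 mm by 85 mm) begins 54 mm behind the grasp point. The pads swing forward as they close: fully open they stand 13 mm farther back than shut.
Start: joints at [1.028, 0.591, 0.048, 1.609, -0.033, 0.943, -0.034], TCP at [0.315, -0.653, 0.231] pointing down, gripper open.
Joint ranges: [-2.69, 2.69], [-0.47, 2.24], [-1.27, 1.36], [0.19, 2.51], [-1.53, 4.68], [0.08, 2.07], [-3.09, 3.09]. Speed limits (rad/s): [2.57, 2.57, 3.14, 3.14, 3.14, 3.14, 3.14].

INTERFACE

Orientations are given as a unit quaternion [w, x, y, z].
In Python, from rig import manip, snapshot gives the robot as it stands.
- The arm moves only by the shell command python3 -m crank 'ROWS' [FORCE]. ROWS is JSON, a list of rows, each an object of numbers: "tx", "ty", "tz": the shift along the tool's x, y, z as a fraction of full scale; "ax", "ay", "az": the turn, a rotation vector about the tool's x, y, z as a fraction of full scale; "gripper": the finger opening in mm, from 0 to 85.4. In form: [{"tx": .., "ty": .., "tz": .., "ax": .., "ay": .., "az": .., "gripper": ..}, ...]. A call has exactly 10 rows; each row is the pose to reach, as a shift and turn from the pose commanded when the call began, along the tool's axes at that moment, turning the shorter way round; what a row does not reach only later rows make up. Full scale, the value 1, is 0.5 m for a shift and 180 degrees for a turn. A row lasts 1/10 s, in which the tool goes at most 50 mm and 8.59 degrees, less where a joint would pass 70% of its speed; a pose out of reach is approached as far as the arm can. A call with a number of a shift or a turn outside -1 to 1 is refused whole. A call with a gripper value outside its range is refused whole. The fingers move at their own pace and stop on an object; FORCE is the grip in N (left out, the last holds). Time passes only in rows, so rows that repeat a pose let the fingers close, or fill a call up. It gives the time, the measured TCP pose, the force and the opening at its end, in the units of the state.
- manip.observe(): the state, without advancing time (a new reading comes with each control period).
- snapshot(name): name is "scene" or "top" or "wrist"; returns a dict with "pixels" (480x640x3 uint8, blue, green, red), "K" (3x3 intrinsics, pixels), "camera_from_world" (4x4, takes a point from world to camera coordinates); the wrist camera has in their place "mount" (4x4, takes a point from camera to tool coordinates, whose origin is the TCP and whose axes are the tool frame's). Camera axes: x right, y down, z forward; pixel columns grow to the right and rows downward; lengths in m; the calibration is good to about 2 mm. The wrist camera is an equidistant fisheye: a pixel r from the principal point sees the ray r / f radians off the axis. A picture is of the moment at which its call begins: read the wrist's pose just before it. There is no depth.
- manip.finish_job(): hands the job in, once; it reports no verdict.
The state is a dict: "time_s": time; "joints": joint angles; "joint_vel": joint speeds; "joint_torque": joint torques, N m; "ee_pos": TCP position; "tcp_rot": TCP orientation; "force": force on the tool from outside, world axes, zero at the start; "moment": the same for the moment, N m; "grip_width": finger opening in m.
Only numpy, scipy, OpenCV 4.12 (cv2) and the standard library are available. Lean on these libraries where they do the work, as an engineer would, in place of code of your own. Each camera call takes 0.05 s, during which the arm holds its last target. There are 200 camera calls.

TASK

The stamp carousel has one empty hook. Turn the carousel until the empty hook is at the front, over the tab on its foot, and after that hang the loose rubber stamp from the worktop in it, neck in the fork and knob up, so that it hangs free and the hook stays at the front. Leave everything else standing where it is.

Things in the scene. Friction and masses are not known exactly. Their poses are not given: they have to be found in the camera images.
- stamp_mid (a point): Loose rubber stamp, upright on the worktop, 78 mm tall, about 0.09 kg; point on its axis half-way up, z along the axis. Foot block 22 (x) x 52 (y) x 20 mm. Round black handle: treat it as a cone widening from 16 mm diameter at 21 mm above the underside to 30 mm at 58 mm, then a 30 mm knob from 58 to 68 mm (grasp here, any yaw), rounded above.
- free_hook (a point): Empty hook, the only one of five: level fork of 4.4 mm steel wire, its mouth pointing outwards. Tines 22.6 mm apart, joined by a round bend inside; straight 12 mm from bend centre, then 10 mm flared and rising 3 mm. Point at bend centre, 100 mm from the carousel's axis, in the wire's mid-plane, 103 mm up; x points to the axis, z up. A hung stamp's mid point lies here.
- hook_entry (a point): Point 65 mm outside free_hook and 13 mm higher, axes as free_hook. With the stamp's mid point brought here and moved straight inwards (+x) the wire passes between block and knob with 2 mm play each side; lowered 13 mm over free_hook, the cone wedges in the fork and hangs (underside 64 mm above the worktop).
- front_mark (a point): Fixed point at the carousel's front, 100 mm from its axis, at the height of free_hook, above the 30 mm wide bare-metal tab that sticks out of the black foot. The empty hook is brought here. x points to the carousel's axis, z up. The front faces roughly the robot; the foot (160 mm disc) is fixed. Beside it, mid-table at the back: a fixed scale with parcels, up to 0.25 m high.
- turn_knob (a point): Middle of the round fluted black knob on top of the carousel, on its axis, 136 mm above the worktop: 44 mm in diameter, from 120 to 152 mm up; turns with the hooks. Hub below: 72 mm wide, top 112 mm up. Hooks 72 degrees apart reach 122 mm from the axis; four carry stamps that do not come off (tops 142 mm up, knobs' inner edges 85 mm from the axis).
- rotor (a joint): Angle of the carousel's head, rad, positive counter-clockwise seen from above; 0 or any whole turn (6.283) puts the empty hook over the front tab. Starts with the empty hook at the back, at 2.0 to 4.3; turns freely either way. Friction 0.08 N m; stays where it is left.
- stapler: Black stapler, 34 x 146 x 47 mm, on the worktop; origin under its middle. Not to be moved.
- ink_pad: Flat dark ink pad box, 82 x 120 x 15 mm, on the worktop; origin under its middle. Not to be moved.
- tape_dispenser: Heavy desk tape dispenser, 60 x 170 x 87 mm, on the worktop at the side opposite to the carousel; origin under its middle. Not to be moved.
- weight_big: Brass weight with a knob, 30 mm thick, 40 mm tall, near the front edge; origin under its middle. Not to be moved.
- weight_small: Brass weight with a knob, 24 mm thick, 32 mm tall, near the front edge; origin under its middle. Not to be moved.
- mug: White dotted mug, 91 mm tall, 82 mm across, at the right; origin under its middle. Not to be moved.
There are look-alikes about, which are no part of the job. Leave any pink, red or white look-alike of the part that bears stamp_mid alone.

How it is judged:
By the outcome, as a careful person would: the job done as asked, in the order asked, and still so for the second after the job is handed in, with the robot touching nothing.
It also fails if it takes over 72 s, if anything falls off the work surface, if the arm or the gripper's body presses on something with over 40 N, if the wrist force passes 120 N, or if a joint passes its speed limit or range.

## Working session

There is one attempt and no reset: what is moved stays moved. The work goes in short steps, Python scripts to look and compute and a shell command to move; the robot and the scene stay as the last step left them, time stands still between calls to the robot, and variables do not carry over. Pictures are saved under pics/ and viewed, about 8 in all and at most 12, crops included, and the job is handed in when it is done.

```bash
mkdir -p pics; ls; cat > h.py <<'E'
import numpy as np, cv2
from rig import manip, snapshot
from scipy.spatial.transform import Rotation as R
def Rt(s):
    q=s["tcp_rot"]; return R.from_quat([q[1],q[2],q[3],q[0]]).as_matrix()
def proj(s,p):
    c=s["camera_from_world"]; p=np.atleast_2d(p); q=p@c[:3,:3].T+c[:3,3]; u=q@s["K"].T; return u[:,:2]/u[:,2:]
def hit(s,uv,z):
    c=np.array(s["camera_from_world"]); d=c[:3,:3].T@np.linalg.inv(s["K"])@np.array([*uv,1.]); o=-c[:3,:3].T@c[:3,3]
    return o+d*(z-o[2])/d[2]
E
python3 - <<'E'
from h import *
o=manip.observe()
print({k:np.round(v,3) for k,v in o.items()}); print(np.round(Rt(o),3))
for n in("scene","top"):
    s=snapshot(n); np.savez(f"pics/{n}.npz",**{k:np.array(v) for k,v in s.items()}); cv2.imwrite(f"pics/{n}.png",s["pixels"])
    c=np.array(s["camera_from_world"]); print(n,np.round(-c[:3,:3].T@c[:3,3],3),np.round(c[:3,:3],2).tolist())
E
```

```text
pics
{'time_s': np.float64(0.0), 'joints': array([ 1.029,  0.592,  0.048,  1.61 , -0.033,  0.943, -0.034]), 'joint_vel': array([ 0.001, -0.001, -0.   , -0.001,  0.001, -0.   , -0.001]), 'joint_torque': array([ 0.0000e+00, -5.4870e+01,  1.5470e+00, -1.9813e+01,  9.0000e-03,
        9.0000e-03, -0.0000e+00]), 'ee_pos': array([ 0.314, -0.652,  0.23 ]), 'tcp_rot': array([-0.157, -0.689, -0.158,  0.69 ]), 'force': array([-0.656,  0.887, -0.32 ]), 'moment': array([ 0.015,  0.011, -0.006]), 'grip_width': np.float64(0.086)}
[[-0.001  0.434 -0.901]
 [ 0.002 -0.901 -0.434]
 [-1.    -0.002  0.   ]]
scene [-0.003  0.984  1.04 ] [[-0.9, -0.43, 0.0], [-0.28, 0.57, -0.77], [0.33, -0.7, -0.63]]
top [ 0.222 -0.069  1.624] [[-0.03, -1.0, 0.0], [-0.99, 0.03, -0.17], [0.17, -0.01, -0.99]]
```

View pics/scene.png

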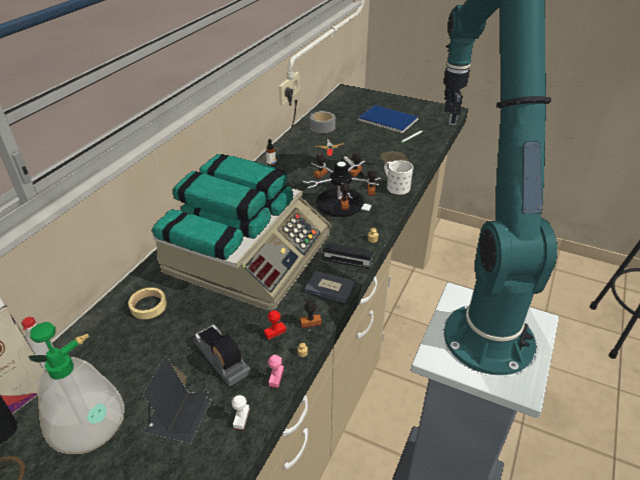

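View pics/top.png

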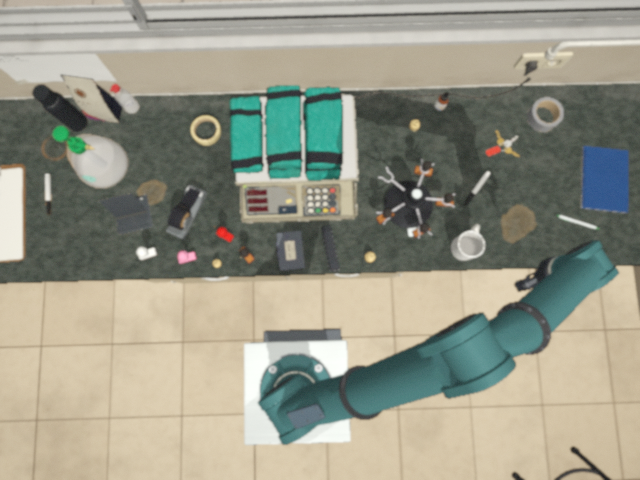

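Loose stamp candidates in the scene picture are brown/black (310,316), red (275,323), pink (275,370) and white (240,410). The brown and black one fits (top view (248,257)), because the other three are the named look-alikes. The carousel is at scene (341,185) and top (413,200), with the empty hook at the back left at top (390,175). I'll confirm both in one enlarged crop.

```bash
python3 - <<'E'
from h import *
S=cv2.imread("pics/scene.png");T=cv2.imread("pics/top.png")
f=lambda I,x,y,w,h,k:cv2.resize(I[y:y+h,x:x+w],(w*k,h*k),interpolation=cv2.INTER_CUBIC)
a=np.hstack([f(S,290,130,100,75,4),f(T,365,150,100,75,4)])
b=np.hstack([f(S,260,290,80,60,5),f(T,210,225,80,60,5)])
cv2.imwrite("pics/crop.png",np.vstack([a,b]))
E
```

```text
(no output)
```

View pics/crop.png

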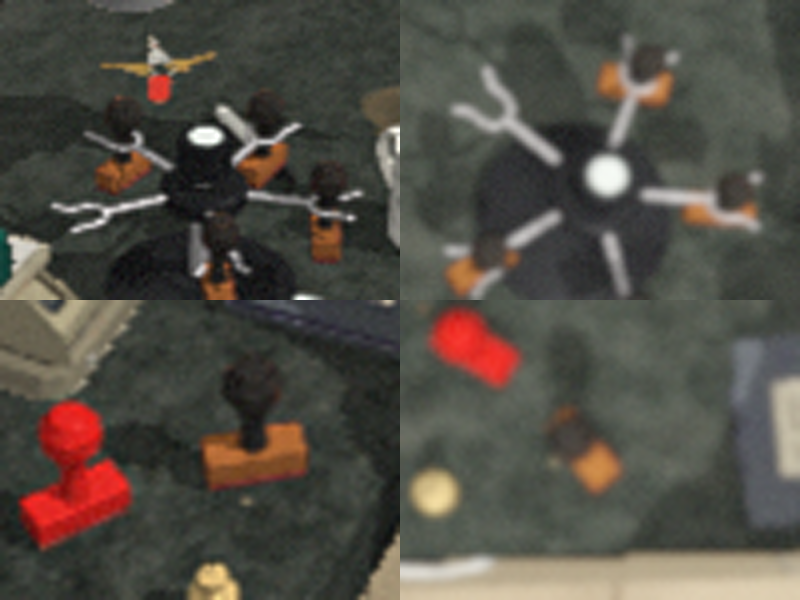

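```bash
python3 - <<'E'
from h import *
S=dict(np.load("pics/scene.npz"));T=dict(np.load("pics/top.npz"))
for n,a,b,z in [("knob",(341.3,163.8),(416.8,194.3),.152),("stamp",(310,306.6),(244.6,252),.063),("hook",(315.7,183.2),(391.5,180),.103),("tab",(366,207),(413,231.5),.005),
 ("mug",(400,165),(468,240),.09)]:
    print(n,hit(S,a,z).round(3),hit(T,b,z).round(3))
for c in [(327.5,258),(280,260),(370,257),(217,264)]: print(hit(T,c,.02).round(3))
for c in [(234,210),(357,208)]: print('scale',hit(T,c,.1).round(3))
E
```

```text
knob [ 0.574 -0.375  0.152] [ 0.571 -0.373  0.152]
stamp [0.425 0.149 0.063] [0.425 0.148 0.063]
hook [ 0.631 -0.307  0.103] [ 0.63  -0.309  0.103]
tab [ 0.486 -0.385  0.005] [ 0.484 -0.384  0.005]
mug [ 0.433 -0.549  0.09 ] [ 0.44  -0.532  0.09 ]
[ 0.405 -0.107  0.02 ]
[0.403 0.043 0.02 ]
[ 0.404 -0.241  0.02 ]
[0.396 0.241 0.02 ]
scale [0.55  0.174 0.1  ]
scale [ 0.546 -0.2    0.1  ]
```

The crop confirms the loose stamp: brown block and black handle, at about (0.425, 0.148). The carousel axis is at about (0.572, -0.374). The tab azimuth is about 187° and the hook azimuth about 49°, so the rotor is at about 3.87 rad, inside the stated range. The turn needed is about +138° CCW. I'll move over the knob first.

```bash
python3 -m crank '[{"ty":-0.02,"tz":-0.05,"gripper":85},{"ty":-0.05,"tz":-0.13,"gripper":85},{"ty":-0.09,"tz":-0.22,"gripper":85},{"ty":-0.13,"tz":-0.32,"gripper":85},{"ty":-0.165,"tz":-0.42,"gripper":85},{"ty":-0.2,"tz":-0.52,"gripper":85},{"ty":-0.24,"tz":-0.61,"gripper":85},{"ty":-0.265,"tz":-0.68,"gripper":85},{"ty":-0.277,"tz":-0.706,"gripper":85},{"ty":-0.277,"tz":-0.706,"gripper":85}]'
python3 - <<'E'
from h import *
o=manip.observe(); print(o["ee_pos"].round(4) if hasattr(o["ee_pos"],'round') else o["ee_pos"],np.round(o["joints"],3)); print(Rt(o).round(3))
s=snapshot("wrist"); np.savez("pics/w1.npz",pos=o["ee_pos"],rot=Rt(o),**{k:np.array(v) for k,v in s.items()}); cv2.imwrite("pics/w1.png",s["pixels"]); print(np.round(s["mount"],3),s["K"])
E
```

```text
[ 0.3143 -0.6525  0.2303] [ 1.028  0.592  0.048  1.61  -0.033  0.943 -0.034]
[[-0.001  0.434 -0.901]
 [ 0.002 -0.901 -0.434]
 [-1.    -0.002  0.   ]]
[[-0.    -0.307  0.952 -0.144]
 [ 1.     0.001  0.001 -0.001]
 [-0.001  0.952  0.307 -0.078]
 [ 0.     0.     0.     1.   ]] [[371.64829954   0.         324.48113541]
 [  0.         371.64829954 236.83474196]
 [  0.           0.           1.        ]]invalid input at $[0]: expected keys tx, ty, tz, ax, ay, az, gripper
```

View pics/w1.png

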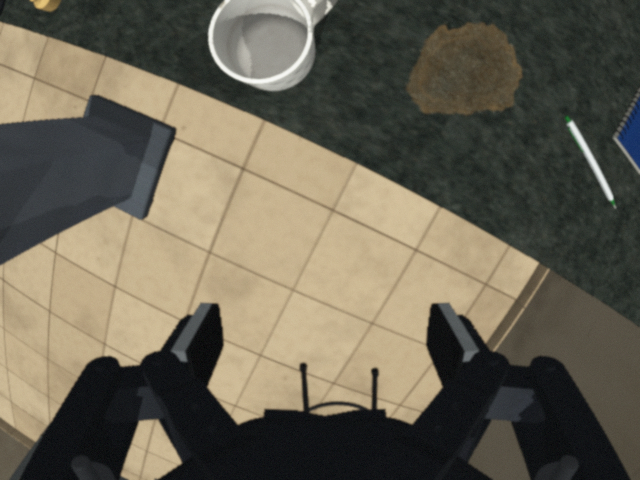

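The picture shows the start view: the move was refused because every key is required, so the arm has not moved. I'll resend it with all the keys.

```bash
cat >> h.py <<'E'
def wray(w,uv):
    K=w["K"];d=np.array([(uv[0]-K[0,2])/K[0,0],(uv[1]-K[1,2])/K[1,1]]);t=np.linalg.norm(d)
    c=np.array([*(d/t*np.sin(t)),np.cos(t)]);M=w["mount"]
    return w["pos"]+w["rot"]@M[:3,3], w["rot"]@M[:3,:3]@c
def whit(w,uv,z):
    o,d=wray(w,uv); return o+d*(z-o[2])/d[2]
def wsnap(n):
    o=manip.observe(); print("t",round(float(o["time_s"]),2),"pos",np.round(o["ee_pos"],4),"j",np.round(o["joints"],2),"F",np.round(o["force"],1),"g",round(float(o["grip_width"]),4)); print(Rt(o).round(3).tolist())
    s=snapshot("wrist"); np.savez(f"pics/{n}.npz",pos=o["ee_pos"],rot=Rt(o),**{k:np.array(v) for k,v in s.items()}); cv2.imwrite(f"pics/{n}.png",s["pixels"])
E
python3 -m crank '[{"tx":0,"ty":-0.02,"tz":-0.05,"ax":0,"ay":0,"az":0,"gripper":85},{"tx":0,"ty":-0.05,"tz":-0.13,"ax":0,"ay":0,"az":0,"gripper":85},{"tx":0,"ty":-0.09,"tz":-0.22,"ax":0,"ay":0,"az":0,"gripper":85},{"tx":0,"ty":-0.13,"tz":-0.32,"ax":0,"ay":0,"az":0,"gripper":85},{"tx":0,"ty":-0.165,"tz":-0.42,"ax":0,"ay":0,"az":0,"gripper":85},{"tx":0,"ty":-0.2,"tz":-0.52,"ax":0,"ay":0,"az":0,"gripper":85},{"tx":0,"ty":-0.24,"tz":-0.61,"ax":0,"ay":0,"az":0,"gripper":85},{"tx":0,"ty":-0.265,"tz":-0.68,"ax":0,"ay":0,"az":0,"gripper":85},{"tx":0,"ty":-0.277,"tz":-0.706,"ax":0,"ay":0,"az":0,"gripper":85},{"tx":0,"ty":-0.277,"tz":-0.706,"ax":0,"ay":0,"az":0,"gripper":85}]'
python3 -c "from h import *; wsnap('w2')"
```

```text
time_s: 1.15
ee_pos: [0.5751, -0.3712, 0.2308]
tcp_rot: [0.159, 0.689, 0.16, -0.688]
force: [0.1, -0.0, -0.7]
grip_width: 0.085
t 1.15 pos [ 0.5751 -0.3712  0.2308] j [ 0.49  0.54  0.03  1.71 -0.02  0.9  -0.59] F [ 0.1 -0.  -0.7] g 0.085
[[0.001, 0.44, -0.898], [0.002, -0.898, -0.44], [-1.0, -0.002, -0.001]]
```

View pics/w2.png

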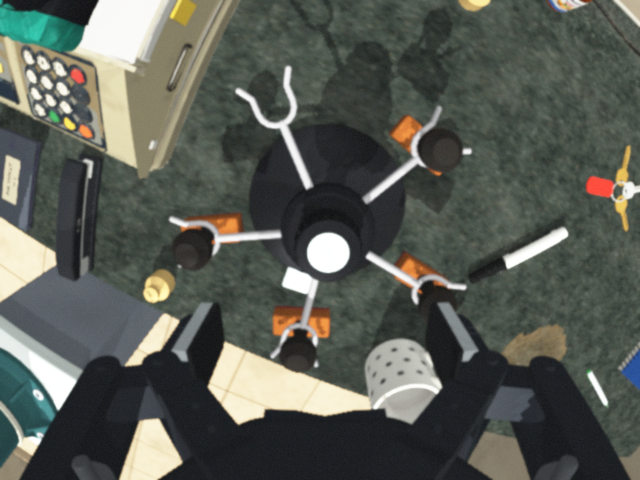

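The wrist view shows the knob cap at (328,252), the empty fork's bend at about (274,112), and the tab at (296,280).

```bash
python3 - <<'E'
from h import *
w=dict(np.load("pics/w2.npz"))
C=whit(w,(328,252),.152);print("C",C)
for uv,z in [((274,110),.103),((285,129),.103),((307,185),.103),((296,280),.003),((290,92),.103),((288,68),.106),((238,91),.106)]:
    p=whit(w,uv,z);d=p-C;print(uv,p.round(4),np.hypot(*d[:2]).round(4),np.degrees(np.arctan2(d[1],d[0])).round(1))
d=w["rot"].T@(C-w["pos"]);print("tool shift",d/.5)
# hsv of tab
E
```

```text
C [ 0.57232829 -0.37414217  0.152     ]
(274, 110) [ 0.6367 -0.2993  0.103 ] 0.0987 49.3
(285, 129) [ 0.6274 -0.3126  0.103 ] 0.0826 48.2
(307, 185) [ 0.5968 -0.3451  0.103 ] 0.038 49.9
(296, 280) [ 0.4788 -0.3825  0.003 ] 0.0939 -174.9
(290, 92) [ 0.6535 -0.3041  0.103 ] 0.1072 40.8
(288, 68) [ 0.6687 -0.2954  0.106 ] 0.1244 39.3
(238, 91) [ 0.6388 -0.2694  0.106 ] 0.124 57.6
tool shift [0.15768247 0.00301254 0.00780869]
```

```bash
python3 -m crank '[{"tx":0.04,"ty":0.003,"tz":0.008,"ax":0,"ay":0,"az":0,"gripper":85},{"tx":0.1,"ty":0.003,"tz":0.008,"ax":0,"ay":0,"az":0,"gripper":85},{"tx":0.16,"ty":0.003,"tz":0.008,"ax":0,"ay":0,"az":0,"gripper":85},{"tx":0.2,"ty":0.003,"tz":0.008,"ax":0,"ay":0,"az":0,"gripper":85},{"tx":0.22,"ty":0.003,"tz":0.008,"ax":0,"ay":0,"az":0,"gripper":85},{"tx":0.22,"ty":0.003,"tz":0.008,"ax":0,"ay":0,"az":0,"gripper":40},{"tx":0.22,"ty":0.003,"tz":0.008,"ax":0,"ay":0,"az":0,"gripper":30},{"tx":0.22,"ty":0.003,"tz":0.008,"ax":0,"ay":0,"az":0,"gripper":30},{"tx":0.22,"ty":0.003,"tz":0.008,"ax":0,"ay":0,"az":0,"gripper":30},{"tx":0.22,"ty":0.003,"tz":0.008,"ax":0,"ay":0,"az":0,"gripper":30}]' 40
```

```text
time_s: 2.2
ee_pos: [0.5683, -0.3768, 0.123]
tcp_rot: [-0.156, -0.689, -0.158, 0.69]
force: [-4.1, 3.6, 4.7]
grip_width: 0.0429
```

```bash
python3 -m crank '[{"tx":0,"ty":0,"tz":0,"ax":0,"ay":0,"az":0,"gripper":55},{"tx":0,"ty":0,"tz":-0.009,"ax":0,"ay":0,"az":0,"gripper":55},{"tx":0,"ty":0,"tz":-0.009,"ax":0,"ay":0,"az":0,"gripper":55},{"tx":0,"ty":0,"tz":-0.009,"ax":0,"ay":0,"az":0,"gripper":30},{"tx":0,"ty":0,"tz":-0.009,"ax":0,"ay":0,"az":0,"gripper":30},{"tx":0,"ty":0,"tz":-0.009,"ax":0,"ay":0,"az":0,"gripper":30},{"tx":0,"ty":0,"tz":-0.009,"ax":0,"ay":0,"az":0,"gripper":30},{"tx":0,"ty":0,"tz":-0.009,"ax":0,"ay":0,"az":0,"gripper":30},{"tx":0,"ty":0,"tz":-0.009,"ax":0,"ay":0,"az":0,"gripper":30},{"tx":0,"ty":0,"tz":-0.009,"ax":0,"ay":0,"az":0,"gripper":30}]' 50
python3 -m crank '[{"tx":0,"ty":0,"tz":0,"ax":-0.02,"ay":0,"az":0,"gripper":30},{"tx":0,"ty":0,"tz":0,"ax":-0.05,"ay":0,"az":0,"gripper":30},{"tx":0,"ty":0,"tz":0,"ax":-0.09,"ay":0,"az":0,"gripper":30},{"tx":0,"ty":0,"tz":0,"ax":-0.13,"ay":0,"az":0,"gripper":30},{"tx":0,"ty":0,"tz":0,"ax":-0.17,"ay":0,"az":0,"gripper":30},{"tx":0,"ty":0,"tz":0,"ax":-0.21,"ay":0,"az":0,"gripper":30},{"tx":0,"ty":0,"tz":0,"ax":-0.25,"ay":0,"az":0,"gripper":30},{"tx":0,"ty":0,"tz":0,"ax":-0.29,"ay":0,"az":0,"gripper":30},{"tx":0,"ty":0,"tz":0,"ax":-0.33,"ay":0,"az":0,"gripper":30},{"tx":0,"ty":0,"tz":0,"ax":-0.37,"ay":0,"az":0,"gripper":30}]'
python3 -m crank '[{"tx":0,"ty":0,"tz":0,"ax":-0.04,"ay":0,"az":0,"gripper":30},{"tx":0,"ty":0,"tz":0,"ax":-0.08,"ay":0,"az":0,"gripper":30},{"tx":0,"ty":0,"tz":0,"ax":-0.12,"ay":0,"az":0,"gripper":30},{"tx":0,"ty":0,"tz":0,"ax":-0.16,"ay":0,"az":0,"gripper":30},{"tx":0,"ty":0,"tz":0,"ax":-0.2,"ay":0,"az":0,"gripper":30},{"tx":0,"ty":0,"tz":0,"ax":-0.24,"ay":0,"az":0,"gripper":30},{"tx":0,"ty":0,"tz":0,"ax":-0.28,"ay":0,"az":0,"gripper":30},{"tx":0,"ty":0,"tz":0,"ax":-0.32,"ay":0,"az":0,"gripper":30},{"tx":0,"ty":0,"tz":0,"ax":-0.36,"ay":0,"az":0,"gripper":30},{"tx":0,"ty":0,"tz":0,"ax":-0.395,"ay":0,"az":0,"gripper":30}]'
python3 - <<'E'
from h import *
wsnap('w3')
for n in("scene","top"):
    s=snapshot(n); np.savez(f"pics/{n}2.npz",**{k:np.array(v) for k,v in s.items()}); cv2.imwrite(f"pics/{n}2.png",s["pixels"])
I=cv2.imread("pics/w3.png");S=cv2.imread("pics/scene2.png")
f=lambda I,x,y,w,h,k:cv2.resize(I[y:y+h,x:x+w],(w*k,h*k),interpolation=cv2.INTER_CUBIC)
cv2.imwrite("pics/c3.png",np.vstack([f(S,290,140,120,90,4),]) if 0 else np.hstack([cv2.resize(I[0:420],(400,420*400//640)),np.zeros((262,0,3),np.uint8),cv2.resize(S[140:230,280:410],(400,262),interpolation=cv2.INTER_CUBIC)]))
E
```

```text
time_s: 3.2
ee_pos: [0.5735, -0.3743, 0.122]
tcp_rot: [-0.156, -0.689, -0.159, 0.69]
force: [-3.2, 3.9, 6.1]
grip_width: 0.0427
time_s: 4.2
ee_pos: [0.5735, -0.3742, 0.122]
tcp_rot: [0.51, 0.489, 0.512, -0.488]
force: [-1.2, 4.7, 5.0]
grip_width: 0.0423
time_s: 5.2
ee_pos: [0.5734, -0.3743, 0.122]
tcp_rot: [0.699, 0.1, 0.701, -0.099]
force: [-2.9, 5.8, 5.2]
grip_width: 0.043
t 5.2 pos [ 0.5734 -0.3743  0.122 ] j [ 0.92  0.74 -0.63  1.76  0.57  0.83  1.31] F [-2.9  5.8  5.2] g 0.043
[[-0.002, 0.28, 0.96], [0.002, 0.96, -0.28], [-1.0, 0.001, -0.002]]
```

View pics/c3.png

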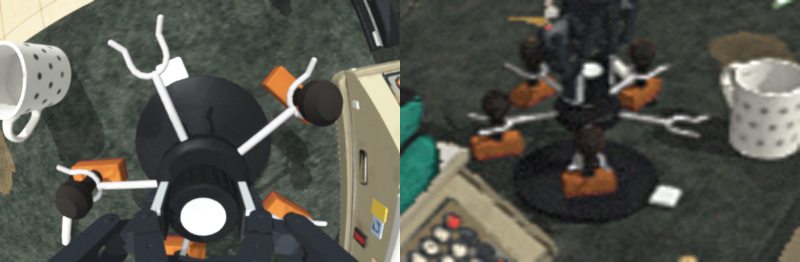

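Hook and tab are now both in the wrist view: fork tips at about (176,69) and (259,24), tab at about (282,112) in full resolution. I'll take their azimuths about the axis.

```bash
python3 - <<'E'
from h import *
w=dict(np.load("pics/w3.npz")); I=w["pixels"]
C=whit(w,(324,346),.152);print("C",C.round(4)); C=np.array([.5725,-.3741,0])
az=lambda p:(np.degrees(np.arctan2(p[1]-C[1],p[0]-C[0]))%360).round(1)
for uv,z in [((176,69),.106),((259,24),.106),((240,120),.103),((292,222),.103),((258,155),.103),((282,112),.003)]:
    p=whit(w,uv,z);print(uv,p.round(4),np.hypot(*(p-C)[:2]).round(4),az(p))
cv2.imwrite("pics/c4.png",cv2.resize(I[10:240,150:340],(760,560) if 0 else (494,598),interpolation=cv2.INTER_CUBIC))
E
```

```text
C [ 0.5732 -0.374   0.152 ]
(176, 69) [ 0.4532 -0.4076  0.106 ] 0.1239 195.7
(259, 24) [ 0.4473 -0.3664  0.106 ] 0.1255 176.5
(240, 120) [ 0.4855 -0.387   0.103 ] 0.0879 188.4
(292, 222) [ 0.5367 -0.3786  0.103 ] 0.0361 187.2
(258, 155) [ 0.503 -0.384  0.103] 0.0702 188.1
(282, 112) [ 0.4822 -0.3782  0.003 ] 0.0904 182.6
```

View pics/c4.png

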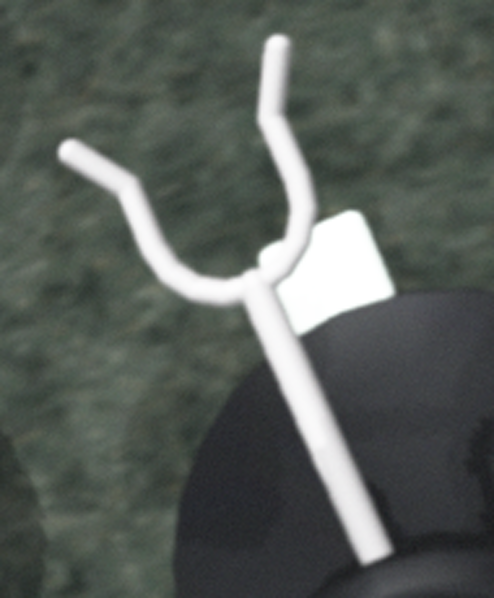

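```bash
python3 - <<'E'
from h import *
w=dict(np.load("pics/w3.npz")); C=np.array([.573,-.374,0])
az=lambda p:(np.degrees(np.arctan2(p[1]-C[1],p[0]-C[0]))%360).round(1)
g=lambda c,z:whit(w,(150+c[0]/2.6,10+c[1]/2.6),z)
a,b,c,d=[g(x,.003) for x in [(258,255),(360,207),(396,295),(298,337)]]
for p in(a,b,c,d):print(p.round(4),np.hypot(*(p-C)[:2]).round(4),az(p))
print("w",np.linalg.norm(a-b),np.linalg.norm(c-d),"outer mid",az((a+b)/2),"inner",az((c+d)/2))
e=b-c;print("side dir",np.degrees(np.arctan2(e[1],e[0]))%360); e=a-d;print("side dir",np.degrees(np.arctan2(e[1],e[0]))%360)
for x,z in [((68,150),.106),((280,42),.106),((128,185),.103),((268,118),.103),((252,275),.103),((378,555),.103),((318,420),.103)]:
    p=g(x,z);print(x,np.hypot(*(p-C)[:2]).round(4),az(p))
E
```

```text
[ 0.4722 -0.3996  0.003 ] 0.104 194.3
[ 0.4683 -0.3693  0.003 ] 0.1048 177.5
[ 0.4943 -0.3669  0.003 ] 0.0791 174.9
[ 0.4973 -0.3958  0.003 ] 0.0788 196.1
w 0.030518276651869482 0.029006887596381387 outer mid 185.8 inner 185.4
side dir 185.2920876358924
side dir 188.6661249469995
(68, 150) 0.1249 195.5
(280, 42) 0.1252 176.9
(128, 185) 0.1138 193.0
(268, 118) 0.1135 179.5
(252, 275) 0.0888 186.1
(378, 555) 0.0353 185.5
(318, 420) 0.0613 185.7
```

Hook azimuth is about 185.9° and tab azimuth about 185.6°, with the bend at radius 0.0888 as expected, so the carousel is aligned within 0.5°. I'll release, rise, and back off towards the robot.

```bash
python3 -m crank '[{"tx":0,"ty":0,"tz":0,"ax":0,"ay":0,"az":0,"gripper":85},{"tx":0,"ty":0,"tz":0,"ax":0,"ay":0,"az":0,"gripper":85},{"tx":0,"ty":0,"tz":0,"ax":0,"ay":0,"az":0,"gripper":85},{"tx":-0.08,"ty":0,"tz":0,"ax":0,"ay":0,"az":0,"gripper":85},{"tx":-0.17,"ty":0,"tz":0,"ax":0,"ay":0,"az":0,"gripper":85},{"tx":-0.26,"ty":0,"tz":0,"ax":0,"ay":0,"az":0,"gripper":85},{"tx":-0.32,"ty":0.02,"tz":-0.06,"ax":0.04,"ay":0,"az":0,"gripper":85},{"tx":-0.34,"ty":0.04,"tz":-0.14,"ax":0.08,"ay":0,"az":0,"gripper":85},{"tx":-0.34,"ty":0.06,"tz":-0.22,"ax":0.12,"ay":0,"az":0,"gripper":85},{"tx":-0.34,"ty":0.073,"tz":-0.28,"ax":0.16,"ay":0,"az":0,"gripper":85}]' 40
python3 - <<'E'
from h import *
o=manip.observe();M=Rt(o);print(np.round(o["ee_pos"],4),M.round(3).tolist(),np.round(o["joints"],2))
print("to stamp",(M.T@(np.array([.425,.148,.25])-o["ee_pos"])/.5).round(3))
for n in("scene","top"):
    s=snapshot(n); np.savez(f"pics/{n}3.npz",**{k:np.array(v) for k,v in s.items()}); cv2.imwrite(f"pics/{n}3.png",s["pixels"])
E
```

```text
time_s: 6.35
ee_pos: [0.4479, -0.3005, 0.2918]
tcp_rot: [0.652, 0.274, 0.652, -0.275]
force: [-0.0, 0.4, 0.9]
grip_width: 0.0852
[ 0.4479 -0.3005  0.2918] [[-0.0, 0.716, 0.698], [-0.001, 0.698, -0.716], [-1.0, -0.001, 0.001]] [ 1.02  0.35 -0.66  1.94  0.27  0.94  1.  ]
to stamp [ 0.083  0.594 -0.674]
```

```bash
python3 -m crank '[{"tx":0,"ty":0.04,"tz":-0.05,"ax":0.045,"ay":0,"az":0,"gripper":85},{"tx":0,"ty":0.1,"tz":-0.11,"ax":0.09,"ay":0,"az":0,"gripper":85},{"tx":0,"ty":0.16,"tz":-0.18,"ax":0.135,"ay":0,"az":0,"gripper":85},{"tx":0,"ty":0.22,"tz":-0.25,"ax":0.18,"ay":0,"az":0,"gripper":85},{"tx":0,"ty":0.28,"tz":-0.32,"ax":0.225,"ay":0,"az":0,"gripper":85},{"tx":0,"ty":0.34,"tz":-0.39,"ax":0.27,"ay":0,"az":0,"gripper":85},{"tx":0,"ty":0.4,"tz":-0.46,"ax":0.315,"ay":0,"az":0,"gripper":85},{"tx":0.02,"ty":0.46,"tz":-0.53,"ax":0.36,"ay":0,"az":0,"gripper":85},{"tx":0.05,"ty":0.53,"tz":-0.6,"ax":0.405,"ay":0,"az":0,"gripper":85},{"tx":0.083,"ty":0.594,"tz":-0.674,"ax":0.45,"ay":0,"az":0,"gripper":85}]'
python3 -m crank '[{"tx":0,"ty":0,"tz":0,"ax":0.04,"ay":0,"az":0,"gripper":85},{"tx":0,"ty":0,"tz":0,"ax":0.08,"ay":0,"az":0,"gripper":85},{"tx":0,"ty":0,"tz":0,"ax":0.12,"ay":0,"az":0,"gripper":85},{"tx":0,"ty":0,"tz":0,"ax":0.147,"ay":0,"az":0,"gripper":85},{"tx":0,"ty":0,"tz":0,"ax":0.147,"ay":0,"az":0,"gripper":85},{"tx":0,"ty":0,"tz":0,"ax":0.147,"ay":0,"az":0,"gripper":85},{"tx":0,"ty":0,"tz":0,"ax":0.147,"ay":0,"az":0,"gripper":85},{"tx":0,"ty":0,"tz":0,"ax":0.147,"ay":0,"az":0,"gripper":85},{"tx":0,"ty":0,"tz":0,"ax":0.147,"ay":0,"az":0,"gripper":85},{"tx":0,"ty":0,"tz":0,"ax":0.147,"ay":0,"az":0,"gripper":85}]'
python3 -c "from h import *; wsnap('w4')"
```

```text
time_s: 7.45
ee_pos: [0.4289, 0.1086, 0.2629]
tcp_rot: [0.35, 0.615, 0.35, -0.613]
force: [0.3, -0.4, 0.4]
grip_width: 0.0848
time_s: 8.45
ee_pos: [0.4274, 0.1066, 0.2625]
tcp_rot: [0.202, 0.678, 0.201, -0.678]
force: [-0.6, 0.0, 0.2]
grip_width: 0.0853
t 8.45 pos [0.4274 0.1066 0.2625] j [ 0.12  0.22 -0.54  2.17  0.16  0.78 -1.52] F [-0.6  0.   0.2] g 0.0853
[[0.0, 0.546, -0.838], [-0.0, -0.838, -0.546], [-1.0, 0.0, -0.0]]
```

View pics/w4.png

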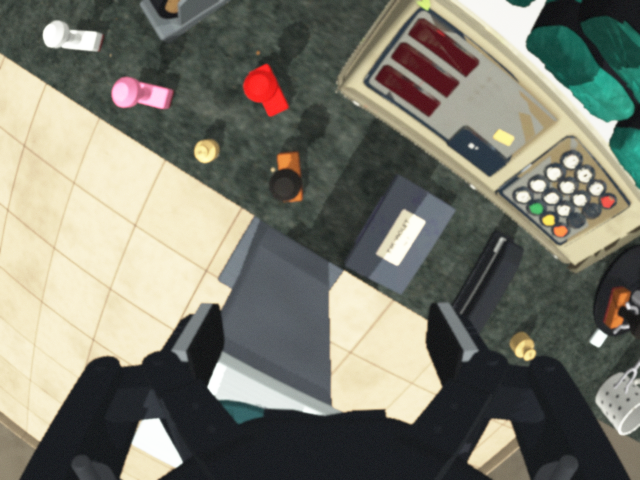

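The stamp's black knob is at (286,185), with its orange block running from about (288,153) to (289,200). Red is at (263,88).

```bash
python3 - <<'E'
from h import *
w=dict(np.load("pics/w4.npz"))
k=whit(w,(286,185),.066);print("knob",k.round(4))
for n,uv,z in [("far l",(278,154),.02),("far r",(298,152),.02),("near r",(302,200),.02),("red",(261,84),.066),("redblk",(283,110),.02),("pad",(345,245),.015),("padcorner",(392,180),.015),("wt",(206,151),.02)]:print(n,whit(w,uv,z).round(4))
p=whit(w,(278,154),.02);q=whit(w,(298,152),.02);r=whit(w,(302,200),.02)
e=q-r;print("long",np.linalg.norm(e),np.degrees(np.arctan2(e[1],e[0])),"short",np.linalg.norm(p-q), "block centre", (p+r)/2)
print(np.degrees(np.arctan2(w["rot"][1,1],w["rot"][0,1])), "shift",(w["rot"].T@(np.array([*k[:2],.15])-w["pos"])/.5).round(3))
E
```

```text
knob [0.4234 0.1476 0.066 ]
far l [0.4375 0.1718 0.02  ]
far r [0.4504 0.1553 0.02  ]
near r [0.4095 0.1243 0.02  ]
red [0.4906 0.2174 0.066 ]
redblk [0.4792 0.1921 0.02  ]
pad [0.3913 0.0564 0.015 ]
padcorner [0.4802 0.0552 0.015 ]
wt [0.3995 0.2406 0.02  ]
long 0.051379730104636506 37.12393787235312 short 0.021023290675915185 block centre [0.4234794  0.14806965 0.02      ]
-56.89107226378311 shift [ 0.225 -0.073 -0.038]
```

```bash
python3 -m crank '[{"tx":0.03,"ty":-0.04,"tz":-0.02,"ax":-0.022,"ay":0,"az":0,"gripper":70},{"tx":0.1,"ty":-0.073,"tz":-0.038,"ax":-0.022,"ay":0,"az":0,"gripper":70},{"tx":0.18,"ty":-0.073,"tz":-0.038,"ax":-0.022,"ay":0,"az":0,"gripper":70},{"tx":0.26,"ty":-0.073,"tz":-0.038,"ax":-0.022,"ay":0,"az":0,"gripper":70},{"tx":0.33,"ty":-0.073,"tz":-0.038,"ax":-0.022,"ay":0,"az":0,"gripper":70},{"tx":0.38,"ty":-0.073,"tz":-0.038,"ax":-0.022,"ay":0,"az":0,"gripper":70},{"tx":0.41,"ty":-0.073,"tz":-0.038,"ax":-0.022,"ay":0,"az":0,"gripper":70},{"tx":0.43,"ty":-0.073,"tz":-0.038,"ax":-0.022,"ay":0,"az":0,"gripper":70},{"tx":0.43,"ty":-0.073,"tz":-0.038,"ax":-0.022,"ay":0,"az":0,"gripper":70},{"tx":0.43,"ty":-0.073,"tz":-0.038,"ax":-0.022,"ay":0,"az":0,"gripper":70}]'
python3 -c "from h import *; wsnap('w5'); w=dict(np.load('pics/w5.npz')); print((w['rot'].T@(np.array([.4234,.1478,.047])-w['pos'])*1e3).round(1))"
```

```text
time_s: 9.5
ee_pos: [0.4237, 0.1478, 0.0479]
tcp_rot: [0.225, 0.671, 0.225, -0.67]
force: [0.4, 0.1, 0.2]
grip_width: 0.0698
t 9.5 pos [0.4237 0.1478 0.0479] j [-0.25  0.6  -0.25  2.33  0.58  0.27 -1.94] F [0.4 0.1 0.2] g 0.0698
[[0.001, 0.603, -0.798], [0.0, -0.798, -0.603], [-1.0, 0.0, -0.001]]
[ 0.9 -0.2  0.3]
```

```bash
python3 -m crank '[{"tx":0,"ty":0,"tz":0,"ax":0,"ay":0,"az":0,"gripper":40},{"tx":0,"ty":0,"tz":0,"ax":0,"ay":0,"az":0,"gripper":20},{"tx":0,"ty":0,"tz":0,"ax":0,"ay":0,"az":0,"gripper":20},{"tx":0,"ty":0,"tz":0,"ax":0,"ay":0,"az":0,"gripper":20},{"tx":0,"ty":0,"tz":0,"ax":0,"ay":0,"az":0,"gripper":20},{"tx":-0.01,"ty":0,"tz":0,"ax":0,"ay":0,"az":0,"gripper":20},{"tx":-0.05,"ty":0,"tz":0,"ax":0,"ay":0,"az":0,"gripper":20},{"tx":-0.12,"ty":0,"tz":0,"ax":0,"ay":0,"az":0,"gripper":20},{"tx":-0.18,"ty":0,"tz":0,"ax":0,"ay":0,"az":0,"gripper":20},{"tx":-0.22,"ty":0,"tz":0,"ax":0,"ay":0,"az":0,"gripper":20}]' 50
python3 - <<'E'
from h import *
wsnap("w6")
S=dict(np.load("pics/scene3.npz"));
a=cv2.imread("pics/w6.png")[60:440,120:520]; b=S["pixels"][130:220,285:410]
cv2.imwrite("pics/c6.png",np.hstack([a,cv2.resize(b,(400,380),interpolation=cv2.INTER_CUBIC)]))
E
```

```text
time_s: 10.55
ee_pos: [0.4236, 0.1477, 0.1596]
tcp_rot: [0.225, 0.671, 0.225, -0.67]
force: [0.9, 0.6, -0.4]
grip_width: 0.0278
t 10.55 pos [0.4236 0.1477 0.1596] j [-0.04  0.4  -0.51  2.26  0.37  0.55 -1.75] F [ 0.9  0.6 -0.4] g 0.0278
[[0.002, 0.603, -0.798], [0.001, -0.798, -0.603], [-1.0, 0.001, -0.002]]
```

View pics/c6.png

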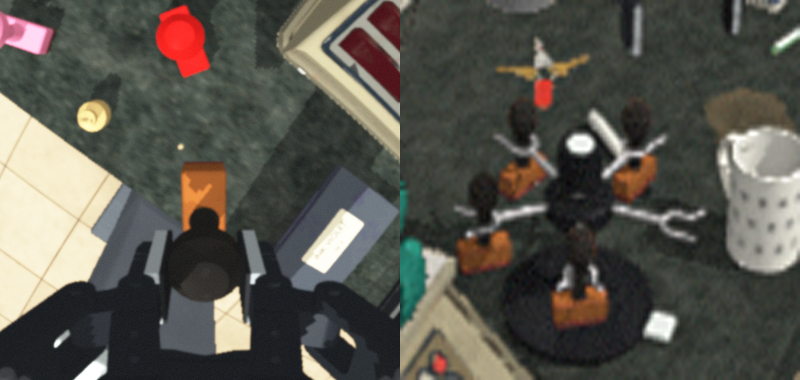

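The stamp is held upright: knob between the pads at about (205,265) in the crop, with the block square to the jaws. The right half shows the empty fork still over the tab after release. Next I'll carry the stamp to the hook entry and turn it 59° CCW.

```bash
python3 -m crank '[{"tx":0,"ty":0.03,"tz":0.024,"ax":-0.03,"ay":0,"az":0,"gripper":20},{"tx":0,"ty":0.09,"tz":0.073,"ax":-0.06,"ay":0,"az":0,"gripper":20},{"tx":0,"ty":0.16,"tz":0.13,"ax":-0.1,"ay":0,"az":0,"gripper":20},{"tx":0,"ty":0.23,"tz":0.187,"ax":-0.14,"ay":0,"az":0,"gripper":20},{"tx":0,"ty":0.3,"tz":0.243,"ax":-0.18,"ay":0,"az":0,"gripper":20},{"tx":0,"ty":0.37,"tz":0.3,"ax":-0.22,"ay":0,"az":0,"gripper":20},{"tx":0,"ty":0.44,"tz":0.357,"ax":-0.26,"ay":0,"az":0,"gripper":20},{"tx":0,"ty":0.51,"tz":0.414,"ax":-0.3,"ay":0,"az":0,"gripper":20},{"tx":0,"ty":0.57,"tz":0.463,"ax":-0.327,"ay":0,"az":0,"gripper":20},{"tx":0,"ty":0.6,"tz":0.487,"ax":-0.327,"ay":0,"az":0,"gripper":20}]'
python3 - <<'E'
from h import *
o=manip.observe();M=Rt(o);print(np.round(o["ee_pos"],4),M.round(4).tolist(),np.round(o["joints"],2))
print("to entry",(M.T@(np.array([.405,-.391,.14])-o["ee_pos"])/.5).round(4))
E
```

```text
time_s: 11.6
ee_pos: [0.4083, -0.2428, 0.1568]
tcp_rot: [0.524, 0.474, 0.524, -0.475]
force: [1.6, 0.4, -0.7]
grip_width: 0.0278
[ 0.4083 -0.2428  0.1568] [[-0.0013, 0.9952, 0.0983], [-0.0004, 0.0983, -0.9952], [-1.0, -0.0013, 0.0003]] [ 1.03  0.5  -0.77  2.2   0.58  0.66 -0.06]
to entry [ 0.0338 -0.0357  0.2942]
```

```bash
python3 -m crank '[{"tx":0,"ty":-0.005,"tz":0.04,"ax":0,"ay":0,"az":0,"gripper":20},{"tx":0.01,"ty":-0.015,"tz":0.11,"ax":0,"ay":0,"az":0,"gripper":20},{"tx":0.02,"ty":-0.025,"tz":0.18,"ax":0,"ay":0,"az":0,"gripper":20},{"tx":0.03,"ty":-0.035,"tz":0.24,"ax":0,"ay":0,"az":0,"gripper":20},{"tx":0.04,"ty":-0.036,"tz":0.28,"ax":0,"ay":0,"az":0,"gripper":20},{"tx":0.05,"ty":-0.036,"tz":0.294,"ax":0,"ay":0,"az":0,"gripper":20},{"tx":0.06,"ty":-0.036,"tz":0.294,"ax":0,"ay":0,"az":0,"gripper":20},{"tx":0.062,"ty":-0.036,"tz":0.294,"ax":0,"ay":0,"az":0,"gripper":20},{"tx":0.062,"ty":-0.036,"tz":0.294,"ax":0,"ay":0,"az":0,"gripper":20},{"tx":0.062,"ty":-0.036,"tz":0.294,"ax":0,"ay":0,"az":0,"gripper":20}]'
python3 - <<'E'
from h import *
wsnap("w7")
cv2.imwrite("pics/c7.png",cv2.resize(cv2.imread("pics/w7.png"),(800,600),interpolation=cv2.INTER_CUBIC))
E
```

```text
time_s: 12.6
ee_pos: [0.4075, -0.3852, 0.1269]
tcp_rot: [0.526, 0.473, 0.526, -0.473]
force: [-0.4, -0.2, -0.6]
grip_width: 0.0274
t 12.6 pos [ 0.4075 -0.3852  0.1269] j [ 1.19  0.63 -0.72  2.04  0.64  0.71  0.16] F [-0.4 -0.2 -0.6] g 0.0274
[[0.0, 0.994, 0.106], [0.0, 0.106, -0.994], [-1.0, 0.0, -0.0]]
```

View pics/c7.png

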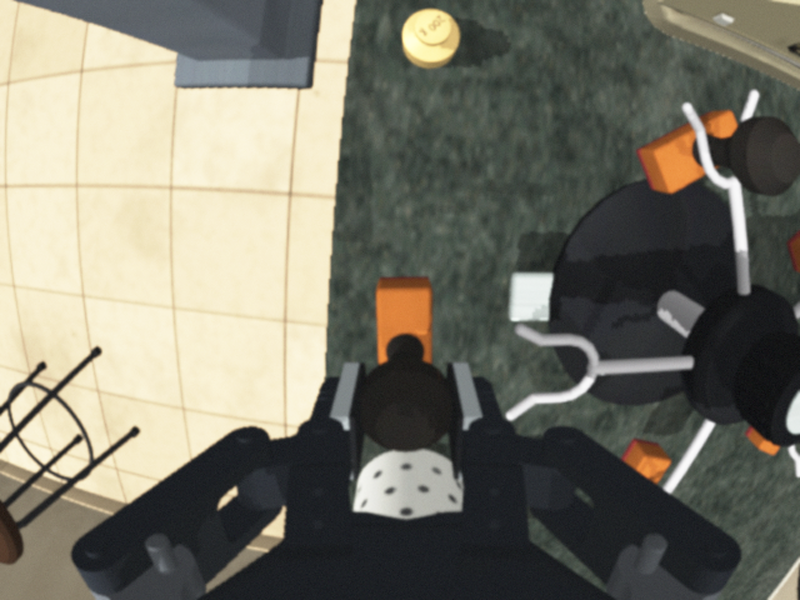

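The fork is in view: tips at (520,328) and (511,415), bend outer edge at (596,367), stem to (690,362). The tab is clear at (512–552, 271–322), and the held block's far edge is at (378–431, 278). Next I'll measure hook, tab and stamp (picture at 1.25x).

```bash
python3 - <<'E'
from h import *
w=dict(np.load("pics/w7.npz")); C=np.array([.573,-.374,0])
az=lambda p:(np.degrees(np.arctan2(p[1]-C[1],p[0]-C[0]))%360).round(1)
g=lambda c,z:whit(w,(c[0]/1.25,c[1]/1.25),z)
P={}
for n,c,z in [("tipL",(520,328),.106),("tipR",(511,415),.106),("bend",(591,367),.103),("stem",(605,367),.103),("stem2",(688,362),.103),
  ("tab o1",(513,273),.003),("tab o2",(511,318),.003),("tab i1",(552,273),.003),("tab i2",(550,321),.003),("blk f1",(378,288),.0983),("blk f2",(431,288),.0983)]:
    p=P[n]=g(c,z);print(n,p.round(4),np.hypot(*(p-C)[:2]).round(4),az(p))
print("tips gap",np.linalg.norm(P["tipL"]-P["tipR"]),"mid az",az((P["tipL"]+P["tipR"])/2),"tab az",az((P["tab o1"]+P["tab o2"])/2),az((P["tab i1"]+P["tab i2"])/2))
# project the held stamp model, as expected (mid 9 mm below TCP)
m=w["pos"]+np.array([0,0,-.009]); M=w["mount"]; R0=w["rot"]
rad=R0[:,1]; tan=R0[:,2]
def wp(p):
    q=M[:3,:3].T@(R0.T@(p-w["pos"])-M[:3,3]); th=np.arctan2(np.hypot(q[0],q[1]),q[2]); d=q[:2]/np.hypot(*q[:2]); return ((w["K"][:2,2]+w["K"][0,0]*th*d)*1.25).round(0)
for a in(-.011,.011):
    for z in(-.019,-.039): print("exp block corner",a,z,wp(m+a*rad-.026*tan+np.array([0,0,z])))
E
```

```text
tipL [ 0.4501 -0.3676  0.106 ] 0.1231 177.0
tipR [ 0.4545 -0.4074  0.106 ] 0.1231 195.7
bend [ 0.4866 -0.3835  0.103 ] 0.0869 186.3
stem [ 0.4934 -0.3831  0.103 ] 0.0801 186.5
stem2 [ 0.5379 -0.3782  0.103 ] 0.0354 186.8
tab o1 [ 0.4711 -0.3708  0.003 ] 0.1019 178.2
tab o2 [ 0.475  -0.3997  0.003 ] 0.1013 194.7
tab i1 [ 0.4961 -0.3678  0.003 ] 0.0772 175.4
tab i2 [ 0.5013 -0.3992  0.003 ] 0.076 199.3
blk f1 [ 0.3934 -0.3597  0.0983] 0.1801 175.4
blk f2 [ 0.414  -0.3574  0.0983] 0.1599 174.1
tips gap 0.04006962626193081 mid az 186.4 tab az 186.4 187.3
exp block corner -0.011 -0.019 [379. 291.]
exp block corner -0.011 -0.039 [381. 277.]
exp block corner 0.011 -0.019 [435. 291.]
exp block corner 0.011 -0.039 [433. 277.]
```

Hook and tab azimuths agree at about 186.4°, and the held block's corners fall where expected (within about 1 mm, upright). I'll correct 7 mm sideways, set the height, and check before going in.

```bash
python3 -m crank '[{"tx":0.001,"ty":0,"tz":0.006,"ax":0,"ay":0,"az":0,"gripper":20},{"tx":0.003,"ty":0,"tz":0.0136,"ax":0,"ay":0,"az":0,"gripper":20},{"tx":0.003,"ty":0.005,"tz":0.0136,"ax":0,"ay":0,"az":0,"gripper":20},{"tx":0.003,"ty":0.015,"tz":0.0136,"ax":0,"ay":0,"az":0,"gripper":20},{"tx":0.003,"ty":0.02,"tz":0.0136,"ax":0,"ay":0,"az":0,"gripper":20},{"tx":0.003,"ty":0.02,"tz":0.0136,"ax":0,"ay":0,"az":0,"gripper":20},{"tx":0.003,"ty":0.02,"tz":0.0136,"ax":0,"ay":0,"az":0,"gripper":20},{"tx":0.003,"ty":0.02,"tz":0.0136,"ax":0,"ay":0,"az":0,"gripper":20},{"tx":0.003,"ty":0.02,"tz":0.0136,"ax":0,"ay":0,"az":0,"gripper":20},{"tx":0.003,"ty":0.02,"tz":0.0136,"ax":0,"ay":0,"az":0,"gripper":20}]'
python3 - <<'E'
from h import *
o=manip.observe();M=Rt(o);print(np.round(o["ee_pos"],4),M.round(4).tolist())
print("to hook",(M.T@(np.array([.4736,-.385,.1253])-o["ee_pos"])/.5).round(4))
E
```

```text
time_s: 13.65
ee_pos: [0.4176, -0.3924, 0.1251]
tcp_rot: [0.525, 0.473, 0.525, -0.474]
force: [0.7, 0.8, -0.1]
grip_width: 0.0276
[ 0.4176 -0.3924  0.1251] [[-0.0002, 0.9947, 0.103], [-0.0001, 0.103, -0.9947], [-1.0, -0.0002, 0.0001]]
to hook [-0.0005  0.113  -0.0032]
```

```bash
python3 -m crank '[{"tx":0,"ty":0.01,"tz":-0.0024,"ax":0,"ay":0,"az":0,"gripper":20},{"tx":0,"ty":0.025,"tz":-0.0026,"ax":0,"ay":0,"az":0,"gripper":20},{"tx":0,"ty":0.04,"tz":-0.0028,"ax":0,"ay":0,"az":0,"gripper":20},{"tx":0,"ty":0.055,"tz":-0.003,"ax":0,"ay":0,"az":0,"gripper":20},{"tx":0,"ty":0.07,"tz":-0.003,"ax":0,"ay":0,"az":0,"gripper":20},{"tx":0,"ty":0.085,"tz":-0.0032,"ax":0,"ay":0,"az":0,"gripper":20},{"tx":0,"ty":0.098,"tz":-0.0032,"ax":0,"ay":0,"az":0,"gripper":20},{"tx":0,"ty":0.108,"tz":-0.0032,"ax":0,"ay":0,"az":0,"gripper":20},{"tx":0,"ty":0.112,"tz":-0.0032,"ax":0,"ay":0,"az":0,"gripper":20},{"tx":0,"ty":0.112,"tz":-0.0032,"ax":0,"ay":0,"az":0,"gripper":20}]'
python3 - <<'E'
from h import *
wsnap("w8")
cv2.imwrite("pics/c8.png",cv2.resize(cv2.imread("pics/w8.png")[100:440,180:580],(706,600),interpolation=cv2.INTER_CUBIC))
E
```

```text
time_s: 14.65
ee_pos: [0.4735, -0.3849, 0.1251]
tcp_rot: [0.525, 0.473, 0.525, -0.473]
force: [0.0, 0.3, -0.3]
grip_width: 0.0275
t 14.65 pos [ 0.4735 -0.3849  0.1251] j [ 1.1   0.68 -0.71  1.93  0.64  0.77  0.12] F [ 0.   0.3 -0.3] g 0.0275
[[0.0, 0.995, 0.103], [-0.0, 0.103, -0.995], [-1.0, 0.0, 0.0]]
```

View pics/c8.png

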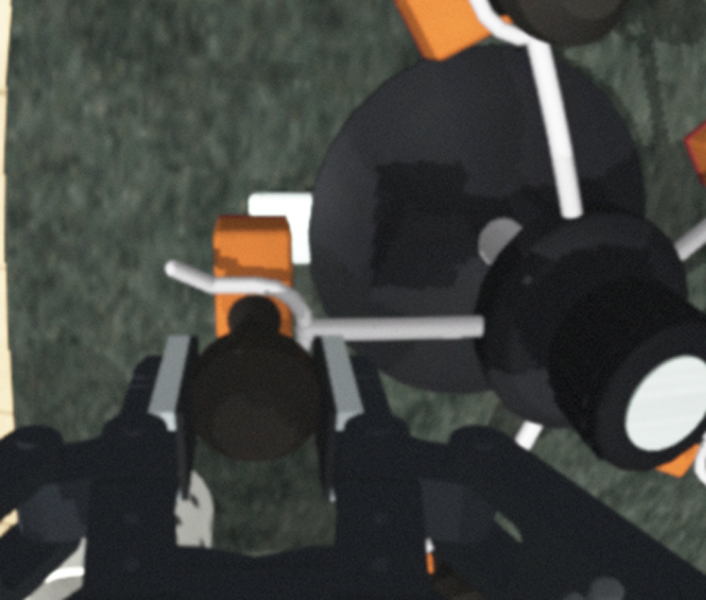

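The neck is inside the fork with the wire above the block, and there is no contact force. I'll lower 13 mm slowly.

```bash
python3 -m crank '[{"tx":0.004,"ty":0,"tz":0,"ax":0,"ay":0,"az":0,"gripper":20},{"tx":0.008,"ty":0,"tz":0,"ax":0,"ay":0,"az":0,"gripper":20},{"tx":0.012,"ty":0,"tz":0,"ax":0,"ay":0,"az":0,"gripper":20},{"tx":0.016,"ty":0,"tz":0,"ax":0,"ay":0,"az":0,"gripper":20},{"tx":0.019,"ty":0,"tz":0,"ax":0,"ay":0,"az":0,"gripper":20},{"tx":0.021,"ty":0,"tz":0,"ax":0,"ay":0,"az":0,"gripper":20},{"tx":0.023,"ty":0,"tz":0,"ax":0,"ay":0,"az":0,"gripper":20},{"tx":0.024,"ty":0,"tz":0,"ax":0,"ay":0,"az":0,"gripper":20},{"tx":0.024,"ty":0,"tz":0,"ax":0,"ay":0,"az":0,"gripper":20},{"tx":0.024,"ty":0,"tz":0,"ax":0,"ay":0,"az":0,"gripper":20}]'
```

```text
time_s: 15.7
ee_pos: [0.4733, -0.3852, 0.1131]
tcp_rot: [0.525, 0.473, 0.525, -0.474]
force: [0.5, -1.0, -0.0]
grip_width: 0.0276
```

```bash
python3 -m crank '[{"tx":0.001,"ty":0,"tz":0,"ax":0,"ay":0,"az":0,"gripper":20},{"tx":0.002,"ty":0,"tz":0,"ax":0,"ay":0,"az":0,"gripper":20},{"tx":0.003,"ty":0,"tz":0,"ax":0,"ay":0,"az":0,"gripper":20},{"tx":0.003,"ty":0,"tz":0,"ax":0,"ay":0,"az":0,"gripper":20},{"tx":0.003,"ty":0,"tz":0,"ax":0,"ay":0,"az":0,"gripper":20},{"tx":0.003,"ty":0,"tz":0,"ax":0,"ay":0,"az":0,"gripper":20},{"tx":0.003,"ty":0,"tz":0,"ax":0,"ay":0,"az":0,"gripper":20},{"tx":0.003,"ty":0,"tz":0,"ax":0,"ay":0,"az":0,"gripper":20},{"tx":0.003,"ty":0,"tz":0,"ax":0,"ay":0,"az":0,"gripper":20},{"tx":0.003,"ty":0,"tz":0,"ax":0,"ay":0,"az":0,"gripper":20}]' 20
```

```text
time_s: 16.7
ee_pos: [0.4733, -0.385, 0.1116]
tcp_rot: [0.525, 0.473, 0.525, -0.474]
force: [0.0, 0.3, -0.8]
grip_width: 0.0278
```

```bash
python3 -m crank '[{"tx":0.001,"ty":0,"tz":0,"ax":0,"ay":0,"az":0,"gripper":20},{"tx":0.002,"ty":0,"tz":0,"ax":0,"ay":0,"az":0,"gripper":20},{"tx":0.002,"ty":0,"tz":0,"ax":0,"ay":0,"az":0,"gripper":20},{"tx":0.002,"ty":0,"tz":0,"ax":0,"ay":0,"az":0,"gripper":20},{"tx":0.002,"ty":0,"tz":0,"ax":0,"ay":0,"az":0,"gripper":32},{"tx":0.002,"ty":0,"tz":0,"ax":0,"ay":0,"az":0,"gripper":36},{"tx":0.002,"ty":0,"tz":0,"ax":0,"ay":0,"az":0,"gripper":42},{"tx":0.002,"ty":0,"tz":0,"ax":0,"ay":0,"az":0,"gripper":50},{"tx":0.002,"ty":0,"tz":0,"ax":0,"ay":0,"az":0,"gripper":56},{"tx":0.002,"ty":0,"tz":0,"ax":0,"ay":0,"az":0,"gripper":56}]'
python3 -m crank '[{"tx":-0.01,"ty":0,"tz":0,"ax":0,"ay":0,"az":0,"gripper":56},{"tx":-0.03,"ty":0,"tz":0,"ax":0,"ay":0,"az":0,"gripper":56},{"tx":-0.06,"ty":0,"tz":0,"ax":0,"ay":0,"az":0,"gripper":56},{"tx":-0.1,"ty":0,"tz":0,"ax":0,"ay":0,"az":0,"gripper":56},{"tx":-0.15,"ty":0,"tz":0,"ax":0,"ay":0,"az":0,"gripper":56},{"tx":-0.21,"ty":0,"tz":0,"ax":0,"ay":0,"az":0,"gripper":56},{"tx":-0.27,"ty":0,"tz":0,"ax":0,"ay":0,"az":0,"gripper":56},{"tx":-0.3,"ty":0,"tz":0,"ax":0,"ay":0,"az":0,"gripper":56},{"tx":-0.3,"ty":0,"tz":0,"ax":0,"ay":0,"az":0,"gripper":56},{"tx":-0.3,"ty":0,"tz":0,"ax":0,"ay":0,"az":0,"gripper":56}]'
python3 - <<'E'
from h import *
wsnap("w9"); s=snapshot("scene"); np.savez("pics/scene9.npz",**{k:np.array(v) for k,v in s.items()})
a=cv2.resize(cv2.imread("pics/w9.png")[60:460,150:610],(460,400)); b=cv2.resize(s["pixels"][130:230,300:385],(340,400),interpolation=cv2.INTER_CUBIC)
cv2.imwrite("pics/c9.png",np.hstack([a,b]))
E
```

```text
time_s: 17.7
ee_pos: [0.4733, -0.385, 0.1105]
tcp_rot: [0.525, 0.474, 0.525, -0.474]
force: [0.5, 0.3, 0.6]
grip_width: 0.0561
time_s: 18.7
ee_pos: [0.4727, -0.385, 0.2603]
tcp_rot: [0.525, 0.473, 0.525, -0.474]
force: [-0.3, 0.2, -0.8]
grip_width: 0.056
t 18.7 pos [ 0.4727 -0.385   0.2603] j [ 1.19  0.53 -0.84  1.82  0.47  0.99  0.26] F [-0.3  0.2 -0.8] g 0.056
[[-0.001, 0.995, 0.103], [-0.0, 0.103, -0.995], [-1.0, -0.001, 0.0]]
```

View pics/c9.png

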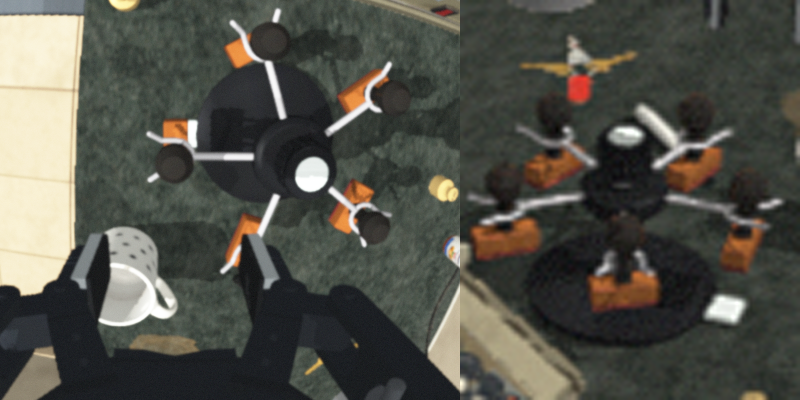

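All five hooks are now filled. The new stamp hangs upright, knob up, at crop (173,163), as the others do. Last, a numeric check of angle and height.

```bash
python3 - <<'E'
from h import *
w=dict(np.load("pics/w9.npz")); C=whit(w,(150+312,60+174),.152);print(C.round(4)); C=np.array([.573,-.374,0])
az=lambda p:(np.degrees(np.arctan2(p[1]-C[1],p[0]-C[0]))%360).round(1)
for n,c,z in [("tipL",(149,134),.106),("tipR",(151,180),.106),("stem",(197,156),.103),("stem2",(253,157),.103),("knobtop",(173,163),.128),("tab outer",(193,131),.003)]:
    p=whit(w,(150+c[0],60+c[1]),z);print(n,p.round(4),np.hypot(*(p-C)[:2]).round(4),az(p))
S=dict(np.load("pics/scene9.npz"));print("scene knob",hit(S,(300+(627-460)/4,130+230/4),.128).round(4))
E
```

```text
[ 0.5741 -0.3743  0.152 ]
tipL [ 0.4491 -0.3675  0.106 ] 0.124 177.0
tipR [ 0.4542 -0.4069  0.106 ] 0.1233 195.5
stem [ 0.4907 -0.3827  0.103 ] 0.0828 186.0
stem2 [ 0.5384 -0.3783  0.103 ] 0.0348 187.1
knobtop [ 0.4707 -0.3839  0.128 ] 0.1028 185.5
tab outer [ 0.4918 -0.3804  0.003 ] 0.0815 184.5
scene knob [ 0.5324 -0.2854  0.128 ]
```

```bash
python3 -c "
from h import *
S=dict(np.load('pics/scene9.npz'));print(hit(S,(372,177),.128).round(4))
print(manip.finish_job())"
```

```text
[ 0.471  -0.3808  0.128 ]
the job is handed in; nothing more can be done
None
```

I turned the carousel about 138° counter-clockwise by its knob, so the empty hook stood over the tab. Then I picked up the loose brown and black stamp by its knob and hung it in that fork. I released it, raised the arm clear and handed the job in after about 19 s of robot time.

**Hook at the front:** the hook measured about 186.2° after the hanging, the same as before. The tab measured 185.6° and 186.4° in two clean views.

**Stamp hanging:** it hangs upright with its knob up, like its neighbours. The wrist camera put it 103 mm from the carousel's axis and the scene camera agreed within about 3 mm. The force readings showed no contact as it went in, and the arm touched nothing at the end.

**Everything else:** in the last pictures the mug and the other four stamps look undisturbed. I did not re-measure the stapler, ink pad, tape dispenser, weights or coloured look-alikes; no contact showed up in the force readings.

**Checks that failed or disagreed:**
- My first move command was refused for missing keys, so nothing moved.
- My first grip on the knob was 4 mm off-centre, and I corrected it before turning.
- In the final check I first measured a neighbouring stamp in the scene picture by mistake, then measured the right one.
- The final reading of the tab (184.5°) was taken where the stamp partly hides it, so I gave it no weight.

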